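Load a roll into the crepe-paper dispenser

TASK

The full roll of crepe paper stands on the apron of the wooden dispenser, in front of its empty bay. Roll it back into the bay until it drops into the bed beside the other roll, then push the axle in by its knob so that it passes through the roll's core and the far cheek, until its knob sits right up against the side of the dispenser. Leave the pawn, the tape and the matchbox that lie around it where they are.

Things in the scene. Friction and masses are not known exactly. Their poses are not given: they have to be found in the camera images.
- dispenser: Wooden two-bay paper-roll dispenser, fixed on the table. Origin on its underside, straight below the axle line and the middle cheek; x to its back, y along the axle line, z up. Further offsets are in this frame, in mm. Base x -120 to 52, y -94 to 94. Three cheeks 15 thick, x -40 to 45, tops z 92, at y -77, 0, 77, leave two bays 62 wide at y -38.5 and 38.5. The bay at +y is empty.
- bay (a point): Centre of the empty bay on the axle line (x 0, y 38.5, z 50), where the middle of the roll's core belongs. The bed under it is sunk to z 18: a roll pushed back drops 4 mm into it off the apron and stays.
- apron (a point): Middle of the apron's front edge (x -120, y 0, z 22). The apron is the open front part of the base, x -120 to -18, top at z 22. Along its front edge a toothed steel tear strip stands 4 mm high (teeth 7 mm).
- back_bar (a point): Middle of the wooden back bar (x 40, y 0, z 50), 12 mm thick, along y through all three cheeks. A roll that touches it is in line with the cheeks' holes to within 3 mm.
- near_hole (a point): Outer mouth of the near (-y) cheek's hole, where the axle goes in (x 0, y -84.5, z 50). All three cheeks have such a 17 mm through hole on the axle line; the knob's inner face belongs here.
- roll: The full roll of crepe paper, standing on its rim on the apron: 64 mm across, 50 wide, core bore 30 right through, about 80 g. Origin at its centre; its y axis is the core's, roughly parallel to the dispenser's y (it turns about y as it rolls). It starts 55 to 85 mm in front of the axle line. Pushed at half height on its front it rolls or slides back with under 3 N.
- fitted_roll: A roll of the same size already in the other bay (at -y), with the axle through it. Origin at its centre, y along its core.
- axle: Loose 14 mm wooden dowel, 182 long, tapered tip at its +y end; knob 34 mm wide, 20 long, flat-ended, at -y. Origin on its axis at the knob's inner face. Starts drawn back to -y, resting in the near and middle cheeks' holes, its tip in the middle one; the knob stands out about 95 mm and sags a few mm. Slides to +y with under 3 N until the knob meets the near cheek; tip then 13 mm past the far one.
- pawn: Bystander: game pawn, 36 mm across, 68 mm tall; origin under its foot.
- tape: Bystander: small roll of tape lying flat, 50 mm across, 15 mm high; origin under its centre.
- matchbox: Bystander: matchbox lying flat, 55 x 36 x 15 mm; origin under its centre.
Not all that is in view belongs to the job. What is shaped like the roll but black, green or yellow is not meant.

How it is judged:
At the end, for the whole second after the job is handed in: The axle passes through all three cheeks and the roll's core: knob within 4 mm of the near cheek, axle within 6 mm and 0.06 rad of the axle line; the roll's centre within 10 mm of the bay's centre along each axis, its core within 0.2 rad of the axle line; both at rest (y of axle in the frame of dispenser between -0.0885 and -0.08 m and x of axle in the frame of dispenser between -0.006 and 0.006 m and z of axle in the frame of dispenser between 0.044 and 0.056 m and angle between the y axis of axle and the y axis of dispenser, either way round below 0.06 rad and x of roll in the frame of dispenser between -0.01 and 0.01 m and y of roll in the frame of dispenser between 0.0285 and 0.0485 m and z of roll in the frame of dispenser between 0.04 and 0.06 m and angle between the y axis of roll and the y axis of dispenser, either way round below 0.2 rad and linear speed of each of axle, roll below 0.02 m/s); the robot touches nothing.
It fails at once if the pawn, the tape or the matchbox is moved more than 30 mm (distance of any of pawn, tape, matchbox from where it was at the start of the episode above 0.03 m).
It also fails if it takes over 48 s, if anything falls off the work surface, if the arm or the gripper's body presses on something with over 40 N, if the wrist force passes 120 N, or if a joint passes its speed limit or range.

ROBOT

A 6-joint arm with a two-finger parallel gripper is mounted at the origin on the work surface. World frame = base frame: x ahead of the robot, y to its left, z up, the work surface at z = 0. Lengths are in m, angles in rad, forces in N, time in s.
With the tool pointing down it reaches from about 0.25 to 0.725 m from the base axis. Payload 4 kg.
Tool frame: the origin (TCP) lies between the finger pads; the fingertips stand 25 mm ahead of it and the grasp point (between the pads) lies 6 mm ahead of it (arm.tcp_to_tips is the distance from the TCP to the fingertips, in m); z points along the fingers, y is the line along which they close (so a half turn about z gives the same grasp; the last joint's range is limited). The gripper opens to 85 mm and grips with 20 to 120 N. Pads are 22 mm wide; open, the fingers measure 114 mm over their backs; the gripper's body (76 mm by 85 mm) begins 54 mm behind the grasp point. The pads swing forward as they close: fully open they stand 13 mm farther back than shut.
Start: joints at [-1.102, 0.241, 0.005, 1.335, 0, 1.571], TCP at [0.226, -0.446, 0.256] pointing down, gripper open.
Joint ranges: [-2.72, 2.72], [-1.05, 1.87], [-1.09, 1.28], [-1.99, 2.15], [-1.42, 1.44], [-3.14, 3.14]. Speed limits (rad/s): [2.79, 2.79, 3.14, 3.14, 3.14, 3.14].

INTERFACE

Orientations are given as [roll, pitch, yaw] about the fixed x, y, z axes, in that order (R = Rz(yaw) Ry(pitch) Rx(roll)).
In Python, from workcell import arm gives the robot as it stands. The module is installed in compiled form; this text tells all that it offers.
- The arm moves only by the tool step_arm, never from a script. Its argument "series" is a list of rows, each a list of 5 numbers: the shift along the tool's x, y, z in cm, then the turn about the tool's z in rad, then the opening, from -1 (shut) to 1 (fully open). A call has 1 to 12 rows; each row shifts and turns the commanded pose from where the row before left it, along the tool's axes as they then stand; what a row does not reach is not made up. A row lasts 1/12 s, in which the tool goes at most 41.7 mm and 7.16 degrees, less where a joint would pass 70% of its speed; a pose out of reach is approached as far as the arm can. A call is refused whole if a number of a shift passes 4.17 or a number of a turn 0.125, either way. A call with a gripper value outside its range is refused whole. The fingers move at their own pace and stop on an object; "grip_force" is the grip in N (left out, the last holds). Time passes only in rows, so rows that do not move let the fingers close. It gives the time, the measured TCP pose, the force, the opening and the grip force at its end, in the units of the state.
- arm.sense(): the state, without advancing time (a new reading comes with each control period).
- arm.get_image(name): name is "scene" or "top" or "wrist"; returns (picture, depth): 400x640x3 uint8, blue, green, red; 400x640 float32, m along the optical axis (not along the pixel's ray), 0 where there is no reading.
- arm.get_calibration(name): a dict with "mtx" (3x3 intrinsics, pixels), "R" (3x3) and "t" (3): a world point X has camera coordinates R X + t. Camera axes: x right, y down, z forward; pixel columns grow to the right and rows downward; lengths in m; the calibration is good to about 2 mm. A picture is of the moment at which its call begins: read the wrist's pose just before it. get_calibration takes no time and is no camera call; for the wrist camera it gives the pose at the moment of the call.
- arm.close_job(): hands the job in; it is judged then, once.
Trained networks look in the newest picture that a camera, given by its name, has taken for a name from the list of things; names that differ only in an ending like _2 or _b are one class to them, and where a whole thing is asked for, a point or a joint stands for the part that bears it (a point fixed in the world has none). Each returns a list of dicts, best first, with "confidence" (0 to 1); they miss things now and then, are a little off and sometimes report something else, mostly with a low value. They report only what shows in the picture. A call takes as long as a camera call. They do not tell look-alikes from the thing itself.
- arm.trace(label, camera): "region" (400x640 bool, what is visible of it) and "rect" ([left, top, right, bottom] in pixels, round what is visible of it).
- arm.pinpoint(label, camera): "centre" ([column, row] in pixels: a listed point, or the origin of a listed thing).
The state is a dict: "t": time; "joint_pos": joint angles; "qvel": joint speeds; "effort": joint torques, N m; "ee_pos": TCP position; "ee_rot": TCP orientation; "force": force on the tool from outside, world axes, zero at the start; "moment": the same for the moment, N m; "finger_gap": opening from 0.0 (shut) to 1.0 (fully open); "gripper_force": force on a finger pad.
Only numpy, scipy, OpenCV 4.12 (cv2) and the standard library are available. Lean on these libraries where they do the work, as an engineer would, in place of code of your own. Each camera call takes 0.05 s, during which the arm holds its last target. There are 200 camera calls.

## Working session

There is one attempt and no reset: what is moved stays moved. The work goes in short steps, Python scripts to look and compute and a tool call to move; the robot and the scene stay as the last step left them, time stands still between calls to the robot, and variables do not carry over. Pictures are saved under pics/ and viewed, at most 10 in all, crops included, and the job is handed in when it is done.

Besides the shell and the picture viewer there is one more tool, called as a command line: name --pt "numbers of a row" for each row, then --argument value for the rest. step_arm: Moves the arm, as the interface text tells. Its arguments: {"type":"object","properties":{"series":{"type":"array"},"grip_force":{"type":"number"}},"required":["series"]}

```bash
mkdir -p pics; cat > h.py <<'E'
import numpy as np,cv2
from workcell import arm
def back(cam,px,d=None,z=None):
    c=arm.get_calibration(cam);K,R,t=[np.array(c[k]) for k in("mtx","R","t")]
    r=np.linalg.inv(K)@np.array([px[0],px[1],1.]);o=-R.T@t;v=R.T@r
    return o+v*(d if d is not None else (z-o[2])/v[2])
def proj(cam,X):
    c=arm.get_calibration(cam);K,R,t=[np.array(c[k]) for k in("mtx","R","t")]
    p=(R@np.atleast_2d(X).T).T+t;p=p@K.T;return p[:,:2]/p[:,2:]
E
python3 - <<'E'
from h import *
ims={}
for c in("top","scene"):
    im,d=arm.get_image(c);np.save(c+"_d.npy",d);cv2.imwrite(f"pics/{c}1.png",im)
    for l in("bay","near_hole","back_bar","apron","roll","fitted_roll","axle","pawn","tape","matchbox","dispenser"):
        for q in arm.pinpoint(l,c)[:3]:
            u=q["centre"];z=d[min(399,int(u[1])),min(639,int(u[0]))]
            print(c,l,round(q["confidence"],2),np.round(u,1),np.round(back(c,u,d=z),3))
print(arm.sense())
E
```

```text
top bay 0.73 [272.3 172.2] [0.583 0.182 0.019]
top near_hole 0.85 [335.4 165.7] [0.582 0.051 0.082]
top back_bar 0.9 [289.5 154.6] [0.603 0.142 0.088]
top apron 0.8 [296.8 231. ] [0.458 0.129 0.019]
top roll 0.9 [223.7 266.1] [0.385 0.268 0.063]
top roll 0.76 [329.9 288.8] [0.341 0.062 0.06 ]
top roll 0.66 [277.2 205. ] [0.502 0.165 0.086]
top fitted_roll 0.78 [310.5 170. ] [0.573 0.101 0.081]
top axle 0.95 [375.8 162.6] [ 0.597 -0.035  0.049]
top pawn 0.37 [210.8 177. ] [0.573 0.312 0.016]
top pawn 0.2 [300.9 230. ] [0.46  0.12  0.021]
top tape 0.53 [265.9 129.9] [ 0.685  0.2   -0.005]
top matchbox 0.79 [210.5 175. ] [0.577 0.313 0.015]
top dispenser 0.58 [295.2 178.4] [0.554 0.13  0.091]
scene bay 0.68 [353. 176.] [0.518 0.144 0.073]
scene bay 0.66 [384.9 191.4] [0.598 0.132 0.085]
scene near_hole 0.79 [347.  228.3] [0.589 0.045 0.055]
scene back_bar 0.27 [361.8 206.5] [0.591 0.079 0.08 ]
scene apron 0.74 [317.3 188.4] [0.452 0.121 0.025]
scene roll 0.94 [343.8 140.3] [0.4   0.258 0.049]
scene roll 0.84 [295.7 153.6] [0.362 0.154 0.049]
scene roll 0.8 [357.2 174.5] [0.537 0.133 0.0
[... 404 characters left out ...]
.  223.3] [0.627 0.068 0.072]
{'t': 1.2, 'joint_pos': array([-1.10202523e+00,  2.40605421e-01,  4.96766099e-03,  1.33521361e+00,
        5.27131491e-06,  1.57081053e+00]), 'qvel': array([-0.00325654,  0.00093734, -0.00057264, -0.00101294, -0.00027221,
       -0.00122476]), 'effort': array([-8.29792643e-04, -3.72222948e+01,  2.52690411e+01,  1.41664947e-03,
        8.50220067e-05,  2.39260451e-06]), 'ee_pos': array([ 0.22588719, -0.44604311,  0.25629139]), 'ee_rot': array([-3.14153761e+00, -5.27053313e-06,  4.68756895e-01]), 'force': array([-0.0351871 , -0.31025144, -0.11100223]), 'moment': array([ 0.02777013, -0.00541367, -0.00738152]), 'gripper_force': 0.0, 'finger_gap': 0.9994185488873938}
```

```bash
python3 - <<'E'
import cv2
a=cv2.imread("pics/top1.png")[90:320,170:450];cv2.imwrite("pics/topc.png",cv2.resize(a,None,fx=2.6,fy=2.6,interpolation=2))
a=cv2.imread("pics/scene1.png")[90:320,250:500];cv2.imwrite("pics/scenec.png",cv2.resize(a,None,fx=2.6,fy=2.6,interpolation=2))
E
```

```text
(no output)
```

View pics/topc.png

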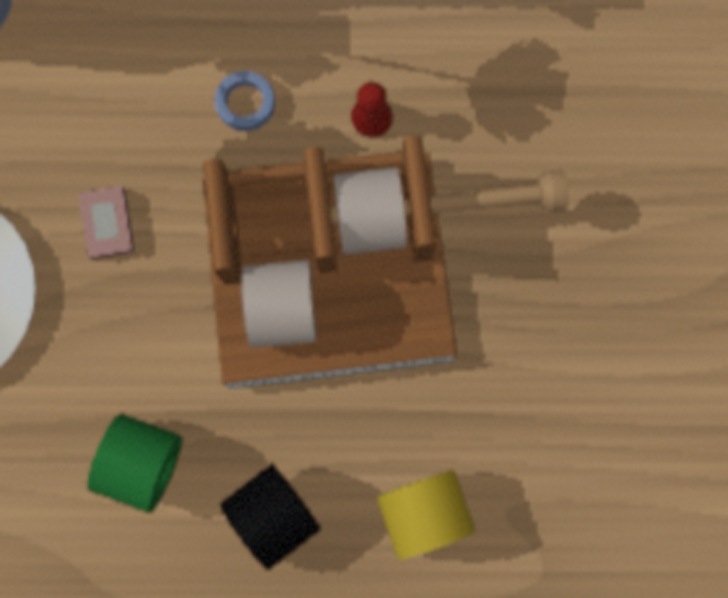

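View pics/scenec.png

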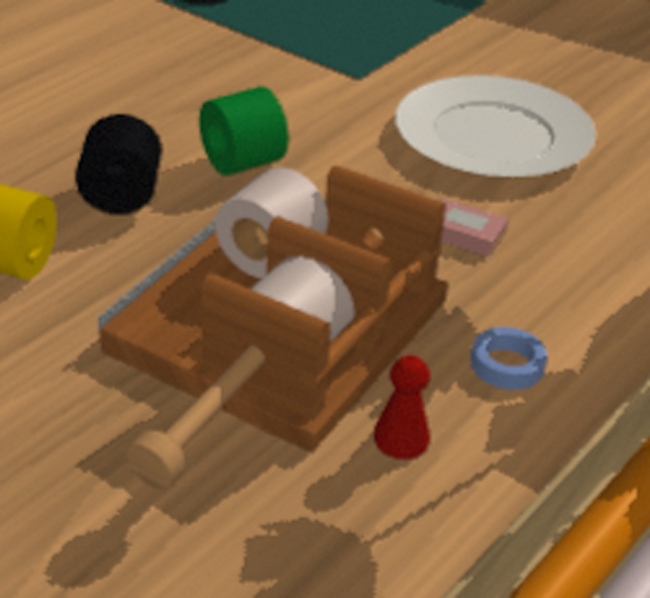

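The top view shows the white roll at about full-frame (277,206) in front of the empty left bay. The knob is at (383,163), and the pawn, tape and matchbox lie behind and to the left. The black, green and yellow rolls are decoys. Next I fit the dispenser's pose from depth.

```bash
cat > fit.py <<'E'
from h import *
from scipy.optimize import minimize
def cloud(c,d):
    k=arm.get_calibration(c);v,u=np.nonzero(d>0);z=d[v,u]
    K,R,t=[np.array(k[i]) for i in("mtx","R","t")]
    p=(np.linalg.inv(K)@np.c_[u,v,np.ones(len(u))].T)*z-t[:,None]
    return (R.T@p).T
def loc(P,q):
    c,s=np.cos(q[2]),np.sin(q[2]);a=P[:,:2]-q[:2]
    return np.c_[a@[c,s],a@[-s,c],P[:,2]]
if __name__=="__main__":
  for cams in(["top"],["scene"],["top","scene"]):
    P=np.vstack([cloud(c,np.load(c+"_d.npy")) for c in cams])
    P=P[(P[:,0]>.42)&(P[:,0]<.66)&(P[:,1]>0)&(P[:,1]<.27)]
    T=P[(P[:,2]>.0885)&(P[:,2]<.097)]
    def f(q):
        L=loc(T,q);e=np.full(len(L),1.)
        for y in(-.077,0,.077):
            e=np.minimum(e,np.hypot(np.maximum(abs(L[:,0]-.0025)-.0425,0),np.maximum(abs(L[:,1]-y)-.0075,0)))
        return np.minimum(e,.012).sum()/len(L)*1e3
    best=min((minimize(f,[.565+dx,.133+dy,a],method="Nelder-Mead",options=dict(xatol=1e-5,fatol=1e-5)) for a in(0,.1,.2) for dx in(-.01,.01) for dy in(-.01,.01)),key=lambda r:r.fun)
    q=best.x;print(cams,len(T),np.round(q,4),best.fun)
    L=loc(P,q)
    for y in(-.077,0,.077):
        t=loc(T,q);t=t[abs(t[:,1]-y)<.015];print(y,len(t),np.round(np.percentile(t,[2,50,98],axis=0),4).tolist())
    m=(L[:,0]>-.115)&(L[:,0]<-.045)&(L[:,1]>-.09)&(L[:,1]<.09)
    r=L[m&(L[:,2]>.07)&(L[:,2]<.1)];print("roll",len(r),np.round(np.percentile(r,[2,50,98],axis=0),4).tolist(), "apron z",np.median(L[m&(L[:,1]<-.02)][:,2]))
    P=np.vstack([cloud(c,np.load(c+"_d.npy")) for c in cams]);L=loc(P,q)
    k=L[(L[:,1]<-.1)&(L[:,1]>-.23)&(abs(L[:,0])<.04)&(L[:,2]>.025)&(L[:,2]<.09)];print("axle",len(k),np.round(np.percentile(k,[2,50,98],axis=0),4).tolist())
E
python3 fit.py
```

```text
['top'] 667 [0.5729 0.1354 0.1162] 8.096707685517299e-06
-0.077 220 [[-0.0373, -0.0823, 0.0885], [0.0029, -0.0765, 0.0905], [0.0433, -0.0709, 0.0931]]
0 219 [[-0.0384, -0.0055, 0.0886], [0.0028, 0.0001, 0.0904], [0.043, 0.0054, 0.0931]]
0.077 228 [[-0.0387, 0.071, 0.0886], [0.0023, 0.0769, 0.0906], [0.0429, 0.0832, 0.0936]]
roll 630 [[-0.0919, 0.0153, 0.0714], [-0.0708, 0.0393, 0.0821], [-0.0466, 0.0637, 0.087]] apron z 0.021158742763293874
axle 400 [[-0.0139, -0.1944, 0.0444], [-0.0005, -0.1624, 0.0521], [0.0135, -0.103, 0.0606]]
['scene'] 747 [0.5737 0.1345 0.1224] 0.006453188808869
-0.077 285 [[-0.0376, -0.0831, 0.0887], [0.0052, -0.0778, 0.0912], [0.0445, -0.071, 0.0937]]
0 248 [[-0.0381, -0.0064, 0.0888], [0.0048, -0.0015, 0.0911], [0.0444, 0.0056, 0.0937]]
0.077 214 [[-0.038, 0.0705, 0.0887], [0.006, 0.0757, 0.0912], [0.044, 0.0822, 0.0933]]
roll 466 [[-0.089, 0.0151, 0.0707], [-0.0628, 0.0328, 0.083], [-0.0459, 0.0653, 0.087]] apron z 0.02231519606656457
axle 706 [[-0.0114, -0.1942, 0.0329], [0.0036, -0.18, 0.0522], [0.0164, -0.103, 0.0616]]
['top', 'scene'] 1414 [0.5735 0.1348 0.1227] 0.005343600698562927
-0.077 505 [[-0.0379, -0.083, 0.0886], [0.003, -0.0774, 0.0909], [0.044, -0.0705, 0.0936]]
0 467 [[-0.0389, -0.0061, 0.0886], [0.0035, -0.0007, 0.0908], [0.0443, 0.0061, 0.0935]]
0.077 442 [[-0.0383, 0.0708, 0.0887], [0.0042, 0.0765, 0.0908], [0.0438, 0.0836, 0.0934]]
roll 1097 [[-0.0918, 0.0155, 0.0713], [-0.0669, 0.0376, 0.0824], [-0.0461, 0.0649, 0.087]] apron z 0.0217668271621485
axle 1107 [[-0.0138, -0.1943, 0.0352], [0.002, -0.1702, 0.0522], [0.0161, -0.1031, 0.0613]]
```

step_arm --pt "0 0 0 0.116 -0.53" --pt "0 0 0 0.116 -0.53" --pt "0 0 0 0.116 -0.53" --pt "1.58 -3.19 0 0 -0.53" --pt "1.58 -3.19 0 0 -0.53" --pt "1.58 -3.19 0 0 -0.53" --pt "1.58 -3.19 0 0 -0.53" --pt "1.58 -3.19 0 0 -0.53" --pt "1.58 -3.19 0 0 -0.53" --pt "1.58 -3.19 0 0 -0.53" --pt "1.58 -3.19 0 0 -0.53" --pt "1.58 -3.19 0 0 -0.53"

```text
t: 2.2
ee_pos: [0.3327, -0.1423, 0.2566]
ee_rot: [3.141, -0.001, 0.12]
force: [0.8, -0.5, 0.4]
finger_gap: 0.233
gripper_force: 0.0
```

step_arm --pt "1.58 -3.19 0 0 -0.53" --pt "1.58 -3.19 0 0 -0.53" --pt "1.58 -3.19 0 0 -0.53" --pt "1.58 -3.19 0 0 -0.53" --pt "1.58 -3.19 0 0 -0.53" --pt "1.58 -3.19 0 0 -0.53" --pt "1.58 -3.19 0 0 -0.53" --pt "1.58 -3.19 0 0 -0.53" --pt "1.58 -3.19 0 0 -0.53" --pt "0 0 0 0 -0.53" --pt "0 0 0 0 -0.53"

```text
t: 3.12
ee_pos: [0.4464, 0.1007, 0.2578]
ee_rot: [-3.095, 0.001, 0.194]
force: [-0.5, 0.2, -1.0]
finger_gap: 0.236
gripper_force: 0.0
```

```bash
python3 -c "
from h import *
s=arm.sense();print(s['joint_pos'],s['qvel'],s['ee_pos'],s['ee_rot'])"
```

```text
[ 0.19330566  0.15663826 -0.09726586  1.3179802   0.04681745  3.14060436] [-0.02126216 -0.02391198 -0.03084466  0.01260732 -0.00406785 -0.00056201] [0.44637865 0.10065987 0.25779584] [-3.09477415e+00  1.04173959e-03  1.94292872e-01]
```

step_arm --pt "0 0 0 0 -0.53" --pt "0 0 0 0 -0.53"

```text
t: 3.28
ee_pos: [0.4455, 0.0996, 0.258]
ee_rot: [-3.095, 0.001, 0.192]
force: [0.2, 0.4, -0.4]
finger_gap: 0.24
gripper_force: 0.0
```

step_arm --pt "0 0 0 -0.125 -0.53" --pt "0 0 0 -0.125 -0.53" --pt "0 0 0 -0.125 -0.53" --pt "0 0 0 -0.125 -0.53" --pt "0 0 0 -0.125 -0.53" --pt "0 0 0 -0.125 -0.53" --pt "0 0 0 -0.125 -0.53" --pt "0 0 0 -0.125 -0.53" --pt "0 0 0 -0.125 -0.53" --pt "0 0 0 -0.125 -0.53" --pt "0 0 0 -0.125 -0.53" --pt "0 0 0 -0.125 -0.53"

```text
t: 4.28
ee_pos: [0.4455, 0.0994, 0.2583]
ee_rot: [-3.138, -0.047, 1.698]
force: [0.5, 0.0, 0.0]
finger_gap: 0.238
gripper_force: 0.0
```

step_arm --pt "0 0 0 -0.125 -0.53" --pt "0 0 0 -0.125 -0.53" --pt "0 0 0 -0.125 -0.53" --pt "0 0 0 -0.125 -0.53" --pt "0 0 0 -0.125 -0.53" --pt "0 0 0 -0.125 -0.53" --pt "0 0 0 -0.125 -0.53" --pt "0 0 0 -0.125 -0.53" --pt "0 0 0 -0.125 -0.53" --pt "0 0 0 -0.125 -0.53" --pt "0 0 0 -0.125 -0.53" --pt "0 0 0 -0.125 -0.53"

```text
t: 5.28
ee_pos: [0.4455, 0.0994, 0.2583]
ee_rot: [3.095, -0.007, -3.085]
force: [-0.7, -0.2, -0.5]
finger_gap: 0.236
gripper_force: 0.0
```

step_arm --pt "0 0 0 -0.07 -0.53" --pt "0 0 0 0 -0.53" --pt "0 0 0 0 -0.53"

```text
t: 5.53
ee_pos: [0.4457, 0.0996, 0.2583]
ee_rot: [3.095, -0.004, -3.023]
force: [0.1, 0.3, 0.9]
finger_gap: 0.236
gripper_force: 0.0
```

step_arm --pt "0 2.47 0 0 -0.53" --pt "0 2.47 0 0 -0.53" --pt "0 0 3.26 0 -0.53" --pt "0 0 3.26 0 -0.53" --pt "0 0 3.26 0 -0.53" --pt "0 0 3.26 0 -0.53" --pt "0 0 3.26 0 -0.53" --pt "0 0 3.25 0 -0.53" --pt "0 0 0 0 -0.53"

```text
t: 6.28
ee_pos: [0.4334, 0.1565, 0.0599]
ee_rot: [3.097, -0.015, -3.022]
force: [-1.5, -0.3, 0.7]
finger_gap: 0.238
gripper_force: 0.0
```

```bash
cat > look.py <<'E'
from fit import *;import sys
n=sys.argv[1];q=[.5733,.135,.12]
s=arm.sense();print("tcp local",np.round(loc(np.array([s["ee_pos"]]),q),4),s["ee_rot"].round(3),s["force"].round(1))
for c in("top","scene"):
    im,d=arm.get_image(c)
    x0,y0=(200,100) if c=="top" else (250,90)
    cv2.imwrite(f"pics/{c}{n}.png",cv2.resize(im[y0:y0+190,x0:x0+250],None,fx=2.4,fy=2.4,interpolation=2))
    L=loc(cloud(c,d),q)
    m=(L[:,0]>-.105)&(L[:,0]<.033)&(L[:,1]>.0095)&(L[:,1]<.0675)&(L[:,2]>.055)&(L[:,2]<.0875)
    print(c,len(L[m]),np.round(np.percentile(L[m],[2,50,98],axis=0),4).tolist())
a=[cv2.imread(f"pics/{c}{n}.png") for c in("top","scene")]
cv2.imwrite(f"pics/both{n}.png",cv2.resize(np.hstack(a),(800,304)))
E
python3 look.py 2
```

```text
tcp local [[-0.1363  0.0381  0.0599]] [ 3.097 -0.015 -3.022] [-1.5 -0.3  0.7]Traceback (most recent call last):
  File "look.py", line 10, in <module>
    print(c,len(L[m]),np.round(np.percentile(L[m],[2,50,98],axis=0),4).tolist())
                               ~~~~~~~~~~~~~^^^^^^^^^^^^^^^^^^^^^^^
    return _quantile_unchecked(
        a, q, axis, out, overwrite_input, method, keepdims, weights)
    return _ureduce(a,
                    func=_quantile_ureduce_func,
    ...<5 lines>...
                    overwrite_input=overwrite_input,
                    method=method)
    r = func(a, **kwargs)
    result = _quantile(arr,
                       quantiles=q,
    ...<2 lines>...
                       out=out,
                       weights=wgt)
    slices_having_nans = np.isnan(arr[-1, ...])
                                  ~~~^^^^^^^^^
IndexError: index -1 is out of bounds for axis 0 with size 0
```

step_arm --pt "-1.0 0 -0.5 0 -0.53" --pt "-1.0 0 0 0 -0.53" --pt "-0.5 0 0 0 -0.53" --pt "-0.5 0 0 0 -0.53" --pt "-0.5 0 0 0 -0.53" --pt "-0.5 0 0 0 -0.53" --pt "-0.5 0 0 0 -0.53" --pt "-0.5 0 0 0 -0.53" --pt "-0.5 0 0 0 -0.53" --pt "-0.5 0 0 0 -0.53"

```text
t: 7.17
ee_pos: [0.4982, 0.1652, 0.0698]
ee_rot: [3.095, -0.004, -3.02]
force: [-0.3, -0.9, 0.1]
finger_gap: 0.232
gripper_force: 0.0
```

```bash
sed -i 's/^    print(c,len(L\[m\]).*/    if m.any(): print(c,m.sum(),np.round(np.percentile(L[m],[2,50,98],axis=0),4).tolist())/' look.py; python3 look.py 2
```

```text
tcp local [[-0.0709  0.039   0.0698]] [ 3.095 -0.004 -3.02 ] [-0.3 -0.9  0.1]
scene 789 [[-0.0743, 0.0151, 0.0569], [-0.0221, 0.042, 0.0799], [0.0092, 0.0649, 0.0872]]
```

View pics/both2.png

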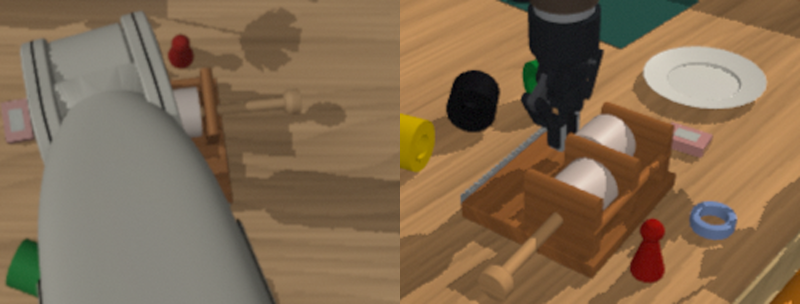

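The scene view shows the roll straight and already between the cheeks, around pixel (605,135). I'll keep pushing.

step_arm --pt "-0.4 0 0 0 -0.53" --pt "-0.4 0 0 0 -0.53" --pt "-0.4 0 0 0 -0.53" --pt "-0.4 0 0 0 -0.53" --pt "-0.4 0 0 0 -0.53" --pt "-0.4 0 0 0 -0.53" --pt "-0.3 0 0 0 -0.53" --pt "0 0 0 0 -0.53" --pt "0 0 0 0 -0.53"

```text
t: 8.02
ee_pos: [0.5229, 0.1682, 0.0692]
ee_rot: [3.095, -0.008, -3.02]
force: [-5.6, 0.1, 2.3]
finger_gap: 0.235
gripper_force: 2.4
```

```bash
python3 look.py 3
```

```text
tcp local [[-0.046   0.039   0.0692]] [ 3.095 -0.008 -3.02 ] [-5.6  0.1  2.3]
scene 607 [[-0.0465, 0.018, 0.0581], [0.0012, 0.0482, 0.0787], [0.0277, 0.0645, 0.0854]]
```

View pics/scene3.png

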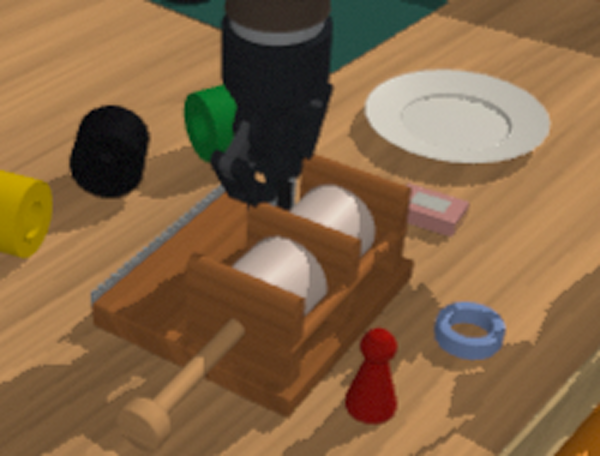

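The roll is seated: it meets the bar with 5.6 N on the tool, its top is at z≈85 and it is in line with the fitted roll. I'll back off and go to the knob.

step_arm --pt "1.0 0 0 0 -0.53" --pt "2.5 0 0 0 -0.53" --pt "2.5 0 0 0 -1" --pt "0 0 -3 0 -1" --pt "0 0 -3 0 -1" --pt "0 0 -3 0 -1" --pt "0 0 -3 0 -1" --pt "0 0 0 0.121 -1" --pt "0 0 0 0.121 -1" --pt "0 0 0 0.121 -1" --pt "0 0 0 0.121 -1" --pt "0 0 0 0.121 -1"

```text
t: 9.12
ee_pos: [0.4673, 0.1558, 0.1905]
ee_rot: [3.104, -0.028, 2.653]
force: [-0.8, 0.5, -1.2]
finger_gap: -0.002
gripper_force: 0.0
```

step_arm --pt "0 0 0 0.121 -1" --pt "0 0 0 0.121 -1" --pt "0 0 0 0.121 -1" --pt "0 0 0 0.121 -1" --pt "0 0 0 0.121 -1" --pt "0 0 0 0.121 -1" --pt "0 0 0 0.121 -1" --pt "0 0 0 0.121 -1" --pt "0 0 0 0 -1" --pt "0 0 0 0 -1"

```text
t: 9.95
ee_pos: [0.4669, 0.1558, 0.1902]
ee_rot: [-3.139, -0.047, 1.693]
force: [-0.0, 0.1, 0.5]
finger_gap: -0.005
gripper_force: 0.0
```

step_arm --pt "-2.73 1.06 0 0 -1" --pt "-2.73 1.06 0 0 -1" --pt "-2.73 1.06 0 0 -1" --pt "-2.73 1.06 0 0 -1" --pt "-2.73 1.06 0 0 -1" --pt "-2.73 1.06 0 0 -1" --pt "-2.73 1.06 0 0 -1" --pt "-2.73 1.06 0 0 -1" --pt "-2.73 1.06 0 0 -1" --pt "-2.73 1.06 0 0 -1" --pt "0 0 0 0 -1" --pt "0 0 0 0 -1"

```text
t: 10.95
ee_pos: [0.6044, -0.104, 0.176]
ee_rot: [-3.138, -0.047, 1.69]
force: [-0.5, 0.0, -0.1]
finger_gap: 0.003
gripper_force: 0.0
```

```bash
sed -i 's/^a=\[cv2.imread.*/from fit import cloud\nfor c in("top","scene"):\n    im,d=arm.get_image(c);L=loc(cloud(c,d),q);k=L[(L[:,1]<-.165)\&(L[:,1]>-.215)\&(abs(L[:,0])<.03)\&(L[:,2]>.027)\&(L[:,2]<.07)]\n    if len(k): print("knob",c,len(k),np.round(np.percentile(k,[2,50,98],axis=0),4).tolist())\n&/' look.py; python3 look.py 4
```

```text
tcp local [[ 0.0023 -0.241   0.176 ]] [-3.138 -0.047  1.69 ] [-0.5  0.  -0.1]
top 763 [[-0.0329, 0.0152, 0.0578], [-0.0083, 0.0394, 0.0768], [0.0247, 0.0636, 0.0829]]
scene 484 [[-0.0229, 0.0197, 0.0582], [0.0075, 0.0448, 0.0791], [0.0278, 0.0654, 0.0834]]
knob top 188 [[-0.0156, -0.1942, 0.0434], [-0.0025, -0.1823, 0.0551], [0.0137, -0.1669, 0.0619]]
knob scene 406 [[-0.0124, -0.1949, 0.0325], [0.0051, -0.1926, 0.0519], [0.0177, -0.167, 0.0623]]
```

View pics/both4.png

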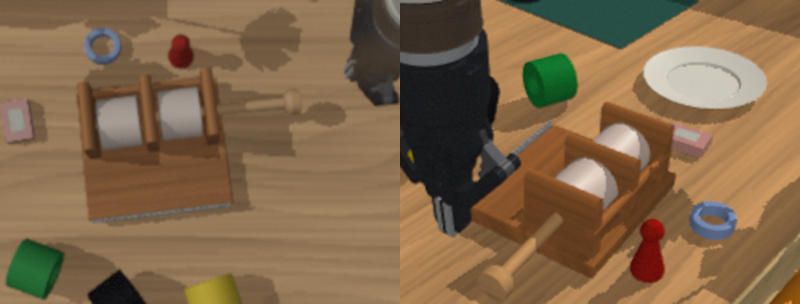

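The roll sits in the bay at top-view pixel (120,122) and the knob is free at (292,102). I'll descend behind the knob.

step_arm --pt "0 -0.2 2.5 0 -1" --pt "0 0 2.5 0 -1" --pt "0 0 2.5 0 -1" --pt "0 0 2.0 0 -1" --pt "0 0 1.0 0 -1" --pt "0 0 0 0 -1" --pt "0 0 0 0 -1"

```text
t: 11.73
ee_pos: [0.6009, -0.0972, 0.0722]
ee_rot: [-3.137, -0.047, 1.691]
force: [-0.1, -0.6, 1.4]
finger_gap: 0.003
gripper_force: 0.0
```

step_arm --pt "1.0 0 0 0 -1" --pt "1.0 0 0 0 -1" --pt "0.6 0 0 0 -1" --pt "0.6 0 0 0 -1" --pt "0.6 0 0 0 -1" --pt "0.6 0 0 0 -1" --pt "0.6 0 0 0 -1" --pt "0 0 0 0 -1"

```text
t: 12.4
ee_pos: [0.595, -0.0469, 0.0745]
ee_rot: [-3.138, -0.048, 1.691]
force: [0.5, 0.0, -0.5]
finger_gap: 0.002
gripper_force: 0.4
```

```bash
python3 look.py 5
```

```text
tcp local [[-0.0002 -0.1832  0.0745]] [-3.138 -0.048  1.691] [ 0.5  0.  -0.5]
top 775 [[-0.0327, 0.0146, 0.0566], [-0.0078, 0.0391, 0.0767], [0.0248, 0.0637, 0.0826]]
scene 482 [[-0.0229, 0.0195, 0.0587], [0.0069, 0.0451, 0.0793], [0.0278, 0.0651, 0.0832]]
knob top 69 [[-0.0159, -0.1769, 0.0483], [-0.0042, -0.1694, 0.0597], [0.0143, -0.1653, 0.0684]]
knob scene 249 [[-0.013, -0.1948, 0.0327], [0.0071, -0.1831, 0.0568], [0.0164, -0.1658, 0.0695]]
```

View pics/both5.png

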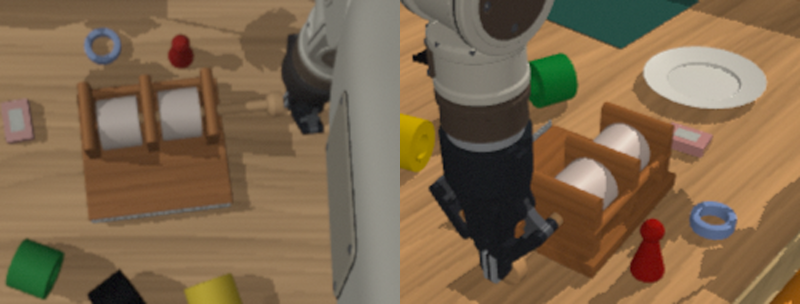

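step_arm --pt "0.5 0 0.05 0 -1" --pt "0.5 0 0.05 0 -1" --pt "0.5 0 0.05 0 -1" --pt "0.5 0 0.05 0 -1" --pt "0.5 0 0.05 0 -1" --pt "0.5 0 0.05 0 -1" --pt "0.5 0 0.03 0 -1" --pt "0 0 0 0 -1"

```text
t: 13.27
ee_pos: [0.5906, -0.0121, 0.0724]
ee_rot: [-3.137, -0.048, 1.691]
force: [-0.2, -0.2, 0.5]
finger_gap: -0.001
gripper_force: 0.0
```

step_arm --pt "0.5 0 0.02 0 -1" --pt "0.5 0 0.02 0 -1" --pt "0.5 0 0.02 0 -1" --pt "0.5 0 0.02 0 -1" --pt "0.5 0 0.02 0 -1" --pt "0 0 0 0 -1" --pt "0 0 0 0 -1"

```text
t: 13.85
ee_pos: [0.5878, 0.0119, 0.0727]
ee_rot: [-3.138, -0.047, 1.691]
force: [-0.0, 0.4, -0.3]
finger_gap: -0.0
gripper_force: 0.0
```

step_arm --pt "0.25 0 0.01 0 -1" --pt "0.25 0 0.01 0 -1" --pt "0.2 0 0 0 -1" --pt "0 0 0 0 -1" --pt "0 0 0 0 -1"

```text
t: 14.27
ee_pos: [0.587, 0.0185, 0.0728]
ee_rot: [-3.138, -0.047, 1.69]
force: [0.5, -0.4, 1.1]
finger_gap: 0.006
gripper_force: 0.0
```

```bash
python3 look.py 6; python3 - <<'E'
import cv2
a=cv2.imread("pics/scene6.png");b=cv2.imread("pics/top6.png")
E
```

```text
tcp local [[-0.0004 -0.1173  0.0728]] [-3.138 -0.047  1.69 ] [ 0.5 -0.4  1.1]
top 767 [[-0.0328, 0.015, 0.0575], [-0.0082, 0.0392, 0.0767], [0.0245, 0.0638, 0.0828]]
scene 479 [[-0.0225, 0.0197, 0.059], [0.0067, 0.0446, 0.0793], [0.0279, 0.0652, 0.0833]]
```

View pics/top6.png

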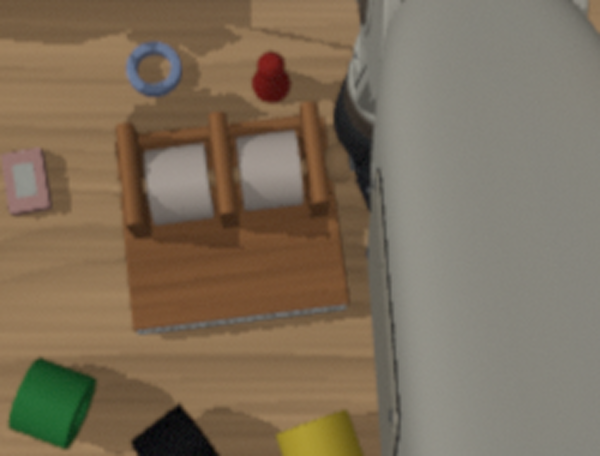

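Both rolls sit in line in the top view and the bystanders are unmoved. The arm hides the knob. I'll push until it stops.

step_arm --pt "0.2 0 0.01 0 -1" --pt "0.2 0 0.01 0 -1" --pt "0 0 0 0 -1" --pt "0 0 0 0 -1"

```text
t: 14.8
ee_pos: [0.5867, 0.0207, 0.0728]
ee_rot: [-3.138, -0.043, 1.689]
force: [0.9, -4.7, -0.3]
finger_gap: 0.003
gripper_force: 2.5
```

step_arm --pt "0.2 0 0 0 -1" --pt "0.2 0 0 0 -1" --pt "0 0 0 0 -1" --pt "0 0 0 0 -1"

```text
t: 15.13
ee_pos: [0.5867, 0.0212, 0.0729]
ee_rot: [-3.138, -0.036, 1.686]
force: [0.5, -13.7, -0.0]
finger_gap: 0.001
gripper_force: 7.0
```

The stop is firm at 13.7 N, with the TCP where a seated knob puts it. I'll retreat and check.

step_arm --pt "-1.0 0 0 0 -1" --pt "-3 0 0 0 -1" --pt "-4 0 0 0 -1" --pt "-4 0 0 0 -1" --pt "-4 0 -2 0 -1" --pt "-3 0 -3 0 -1" --pt "0 0 -3 0 -1" --pt "0 0 0 0 -1" --pt "0 0 0 0 -1"

```text
t: 15.88
ee_pos: [0.6106, -0.1636, 0.1447]
ee_rot: [3.14, -0.046, 1.689]
force: [0.1, 0.5, 0.2]
finger_gap: -0.002
gripper_force: 0.0
```

```bash
sed -i 's/<-.165/<-.086/' look.py; python3 look.py 7; python3 - <<'E'
from fit import *
q=[.5733,.135,.12]
for c in("top","scene"):
    im,d=arm.get_image(c);L=loc(cloud(c,d),q)
    k=L[(L[:,1]>.0865)&(L[:,1]<.12)&(abs(L[:,0])<.03)&(L[:,2]>.03)&(L[:,2]<.075)]
    if len(k): print("tip",c,len(k),np.round(np.percentile(k,[2,50,98],axis=0),4).tolist())
E
```

```text
tcp local [[ 0.0013 -0.3009  0.1447]] [ 3.14  -0.046  1.689] [0.1 0.5 0.2]
top 766 [[-0.0329, 0.015, 0.0576], [-0.008, 0.0393, 0.0766], [0.0249, 0.0637, 0.083]]
scene 484 [[-0.0227, 0.0198, 0.0583], [0.0072, 0.0447, 0.079], [0.0283, 0.0651, 0.0832]]
knob top 133 [[-0.0158, -0.1029, 0.0485], [-0.0025, -0.095, 0.0612], [0.0152, -0.0866, 0.0659]]
knob scene 329 [[-0.0123, -0.1045, 0.0354], [0.0043, -0.1024, 0.055], [0.0176, -0.0893, 0.0658]]
tip top 26 [[-0.0055, 0.0889, 0.0488], [-0.0006, 0.0933, 0.0538], [0.0044, 0.098, 0.0572]]
```

View pics/both7.png

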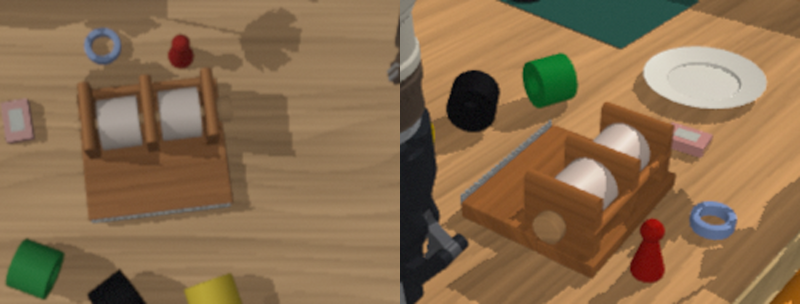

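The knob at scene pixel (549,226) is flush with the near cheek. The tip sticks out past the far cheek to y≈98, and the bystanders haven't moved.

```bash
python3 -c "
from workcell import arm
print(arm.close_job())"
```

```text
the job is handed in; nothing more can be done
None
```

The job is handed in: the roll sits in the bay's bed, the axle runs through its core and out past the far cheek with the knob against the near cheek, the pawn, tape and matchbox look unmoved, and I got no verdict back.

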